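Put the peeler away in the open utensil drawer

ROBOT

A 6-joint arm with a two-finger parallel gripper is mounted at the origin on a cart in front of the work surface, level with it; the furniture and walls round the work are solid. World frame = base frame: x ahead of the robot, y to its left, z up, the work surface at z = 0. Lengths are in mm, angles in rad, forces in N, time in s.
With the tool pointing down it reaches from about 375 to 825 mm from the base axis. Payload 5.5 kg.
Tool frame: the origin (TCP) lies midway between the tips of the shut fingers; the grasp point (between the pads) lies 19 mm behind it (env.tcp_to_grasp is the distance from the TCP to the grasp point, in mm); z points along the fingers, y is the line along which they close (so a half turn about z gives the same grasp; the last joint's range is limited). The gripper opens to 85 mm and grips with 20 to 120 N. Pads are 22 mm wide; open, the fingers measure 114 mm over their backs; the gripper's body (76 mm by 85 mm) begins 54 mm behind the grasp point. The pads swing forward as they close: fully open they stand 13 mm farther back than shut.
Start: joints at [-1.246, 0.314, -0.047, 1.21, 0, 1.571], TCP at [191.468, -568.625, 231.299] pointing down, gripper open.
Joint ranges: [-2.67, 2.67], [-0.69, 1.73], [-1.03, 1.25], [-2.08, 2.16], [-1.42, 1.45], [-3.14, 3.14]. Speed limits (rad/s): [2.39, 2.39, 3.01, 3.14, 3.14, 3.14].

INTERFACE

Orientations are given as a rotation vector (axis times angle).
In Python, from station import get_obs, imaging, env gives the robot as it stands.
- The arm moves only by the tool send_rows, never from a script. Its arguments are lists of equal length, an entry for each row: "hand": the opening, from 0 (shut) to 1 (fully open); "delta_pos": the shift along the tool's x, y, z in cm, a list of three; "angular": the turn, a rotation vector about the tool's x, y, z in degrees, a list of three. In form: {"hand": [hand, ...], "delta_pos": [[dx, dy, dz], ...], "angular": [[rx, ry, rz], ...]}. A call has 1 to 20 rows; each row is the pose to reach, as a shift and turn from the pose commanded when the call began, along the tool's axes at that moment; what a row does not reach only later rows make up. A row lasts 1/10 s, in which the tool goes at most 50 mm and 8.59 degrees, less where a joint would pass 70% of its speed; a pose out of reach is approached as far as the arm can. A call with a gripper value outside its range is refused whole. The fingers move at their own pace and stop on an object; "squeeze" is the grip in N (left out, the last holds). Time passes only in rows, so rows that repeat a pose let the fingers close. It gives the time, the measured TCP pose, the force, the opening and the grip force at its end, in the units of the state.
- get_obs(): the state, without advancing time (a new reading comes with each control period).
- imaging.capture(name): name is "side" or "top"; returns the picture (420x560x3 uint8, red, green, blue); there is no depth.
- imaging.camera_info(name): a dict with "fx", "fy", "cx", "cy" (pixels), "k1" (the pictures are not rectified: a ray, as slopes to the right and down, at radius r is drawn at 1 + k1 r^2 times it, then the intrinsics apply), "R" (3x3) and "t" (3): a world point X has camera coordinates R X + t. Camera axes: x right, y down, z forward; pixel columns grow to the right and rows downward; lengths in mm; the calibration is good to about 2 mm. A picture is of the moment at which its call begins. camera_info takes no time and is no camera call.
- env.close_job(): hands the job in; it is judged then, once.
The state is a dict: "time_s": time; "qpos": joint angles; "qd": joint speeds; "effort": joint torques, N m; "position": TCP position; "orientation": TCP orientation; "ft_force": force on the tool from outside, world axes, zero at the start; "moment": the same for the moment, N m; "grip_width": opening from 0.0 (shut) to 1.0 (fully open); "grasp_force": force on a finger pad.
Only numpy, scipy, OpenCV 4.12 (cv2) and the standard library are available. Lean on these libraries where they do the work, as an engineer would, in place of code of your own. Each camera call takes 0.05 s, during which the arm holds its last target. There are 200 camera calls.

TASK

The small wooden drawer box on the worktop has its drawer pulled out. Put the vegetable peeler away in that drawer so that it lies flat on the drawer's floor, and leave the drawer open. The bottle opener, which has the same yellow handle, stays where it is.

Things in the scene. Friction and masses are not known exactly. Their poses are not given: they have to be found in the camera images.
- peeler: Vegetable peeler, loose, lying flat on the worktop: yellow handle with a dark hanging hole, slim steel blade with a narrow slot. 170 (x) x 25 (y) x 17 (z) mm, 80 g. Origin at the centre of its underside; x along its length, z up. Can be gripped across its 25 mm width at its middle, for its full height. (Wall cabinets hang 0.49 m above the worktop beyond x = 0.58 m.)
- opener: Bottle opener, loose, to be left alone: same yellow handle as the peeler, but a broad steel head with a wide opening. 174 x 41 x 20 mm. Origin at the centre of its underside; x along its length. It and the peeler lie one on each side of the drawer box, which on which side varies.
- drawer_floor_front (a point): Wooden box 230x280x90 mm, fixed on the worktop, its empty drawer pulled out towards the robot. Point: middle of the front edge of the drawer's level inner floor, 22 mm above the worktop; x points straight back into the box, z up. Floor: y -119 to 119 mm, 185 mm deep. Heights above it: side walls (6 mm thick) 46 mm, front (22 mm thick, with a knob 35 mm long) 56 mm, box top 68 mm.
- drawer_box_drawer0 (a joint): How far the drawer is pulled out, in m: 0 shut, at most 0.157; it starts between 0.135 and 0.155. Open to the sky is only the drawer floor from the front-edge point (x = 0 there) to x = this value less 0.007, where the box's top begins. It slides with light friction (about 1 N), so a knock would move it.

How it is judged (in metres and radians):
At the end, for the whole second after the job is handed in: The peeler lies at rest on the drawer's floor: its middle within the drawer's inner outline, not more than 26 mm above the floor, its length within 10 degrees of level. The drawer is still pulled out by more than 90 mm, and the bottle opener is within 30 mm of where it was (x of peeler in the frame of drawer_floor_front between 0.005 and 0.18 m and y of peeler in the frame of drawer_floor_front between -0.115 and 0.115 m and z of peeler in the frame of drawer_floor_front between -0.006 and 0.026 m and angle between peeler's own x axis and vertical between 1.39 and 1.75 rad and linear speed of peeler below 0.02 m/s and value of joint drawer_box_drawer0 above 0.09 m and distance of opener from where it was at the start of the episode below 0.03 m); the robot touches nothing.
It fails at once if the bottle opener is moved more than 30 mm (distance of opener from where it was at the start of the episode above 0.03 m).
It also fails if it takes over 48 s, if anything falls off the work surface, if the arm or the gripper's body presses on something with over 40 N, if the wrist force passes 120 N, or if a joint passes its speed limit or range.

## Working session

There is one attempt and no reset: what is moved stays moved. The work goes in short steps, Python scripts to look and compute and a tool call to move; the robot and the scene stay as the last step left them, time stands still between calls to the robot, and variables do not carry over. Pictures are saved under pics/ and viewed, at most 10 in all, crops included, and the job is handed in when it is done.

Besides the shell and the picture viewer there is one more tool, called after "Emit:" by a JSON object that holds its "op" and its "data". send_rows: Moves the arm, as the interface text tells. Its arguments: {"type":"object","properties":{"hand":{"type":"array"},"delta_pos":{"type":"array"},"angular":{"type":"array"},"squeeze":{"type":"number"}},"required":["hand","delta_pos","angular"]}

```bash
mkdir -p pics
python3 - <<'E'
from station import get_obs, imaging, env
import cv2
for n in("top","side"):
    cv2.imwrite(f"pics/{n}0.png",imaging.capture(n)[:,:,::-1]); print(n,imaging.camera_info(n))
o=get_obs();print(o['time_s'],o['position'],o['orientation'],env.tcp_to_grasp)
E
```

```text
top {'fx': 505.94883440987326, 'fy': 505.94883440987326, 'cx': 286.6671675228981, 'cy': 208.90075726559945, 'k1': -0.10760367876856335, 'R': array([[ 0.00207259, -0.99923799, -0.03897622],
       [-0.99554078,  0.00161405, -0.0943183 ],
       [ 0.09430934,  0.0389979 , -0.99477883]]), 't': array([  52.8019983 ,  573.11957463, 1310.21032883])}
side {'fx': 449.70272680796444, 'fy': 449.70272680796444, 'cx': 288.18662165875514, 'cy': 215.47499870888504, 'k1': -0.025542293893208133, 'R': array([[-0.94678774, -0.32135906, -0.01792567],
       [-0.15535439,  0.50506207, -0.84898606],
       [ 0.28188294, -0.80102476, -0.52811111]]), 't': array([ 542.88930281,   96.65761084, 1252.32365454])}
0.1 [ 191.29879374 -568.15431204  230.54585207] [-3.09880341e+00 -5.07699346e-01  3.91381935e-04] 18.700000000000003
```

View pics/top0.png

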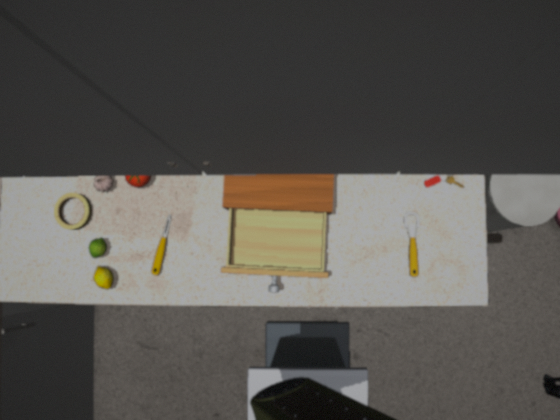

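View pics/side0.png

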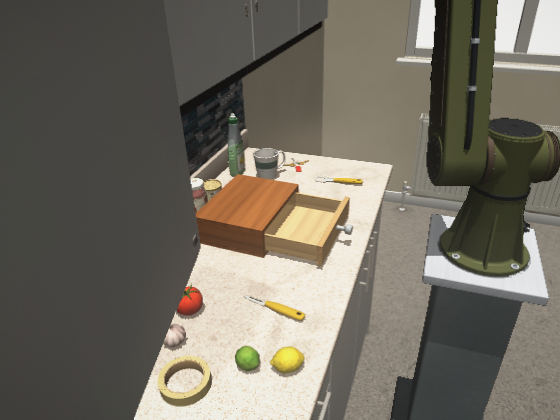

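The top picture shows tools at about (162,245) and (412,245), with the drawer at (278,240) between them. I'll enlarge both tools to tell them apart, and compute positions.

```bash
cat > h.py <<'E'
import numpy as np, cv2
from station import get_obs, imaging, env
from scipy.spatial.transform import Rotation as Ro
def world(n,uv,z):
    c=imaging.camera_info(n); d=(np.array(uv,float)-[c['cx'],c['cy']])/[c['fx'],c['fy']]
    s=d.copy()
    for _ in range(20): s=d/(1+c['k1']*(s@s))
    R=np.array(c['R']);o=-R.T@c['t'];r=R.T@np.r_[s,1]
    return o+r*(z-o[2])/r[2]
def totool(p,o=None):  # world point -> shift in cm in the tool axes
    o=o or get_obs(); return Ro.from_rotvec(o['orientation']).inv().apply(np.array(p)-o['position'])/10
E
python3 - <<'E'
from h import *
im=cv2.imread('pics/top0.png');s=cv2.imread('pics/side0.png')
r=lambda a,f:cv2.resize(a,None,fx=f,fy=f,interpolation=cv2.INTER_CUBIC)
a=np.hstack([r(im[205:285,130:195],5),r(im[205:285,380:445],5)])
cv2.imwrite('pics/crop.png',a)
# yellow handle: saturated
hsv=cv2.cvtColor(im,cv2.COLOR_BGR2HSV)
for x0,x1 in((130,195),(380,445)):
    m=cv2.inRange(hsv[205:285,x0:x1],(15,170,60),(35,255,255)); p=cv2.findNonZero(m).reshape(-1,2)+[x0,205]
    print(cv2.minAreaRect(p.astype(np.float32)),len(p))
for n,uv,z in [('blade tip L',(169,215),5),('handle end L',(156,273),8),('tip R',(409,215),5),('end R',(415,275),8),
 ('floor FL',(231,268),22),('floor FR',(325,270),22),('wall top FL',(222,269),78),('wall top FR',(328,273),78),('box edge L',(224,206),90),('box edge R',(335,212),90),('knob',(274,290),50)]:
    print(n,world('top',uv,z).round())
E
```

```text
((158.97471618652344, 255.60952758789062), (7.120551109313965, 36.577144622802734), 12.994616508483887) 237
((412.8950500488281, 257.0055236816406), (36.16047668457031, 6.7275309562683105), 86.98721313476562) 221
blade tip L [559. 375.   5.]
handle end L [401. 407.   8.]
tip R [ 558. -274.    5.]
end R [ 399. -287.    8.]
floor FL [417. 200.  22.]
floor FR [412. -48.  22.]
wall top FL [415. 215.  78.]
wall top FR [406. -53.  78.]
box edge L [575. 210.  90.]
box edge R [559. -71.  90.]
knob [362.  84.  50.]
```

View pics/crop.png

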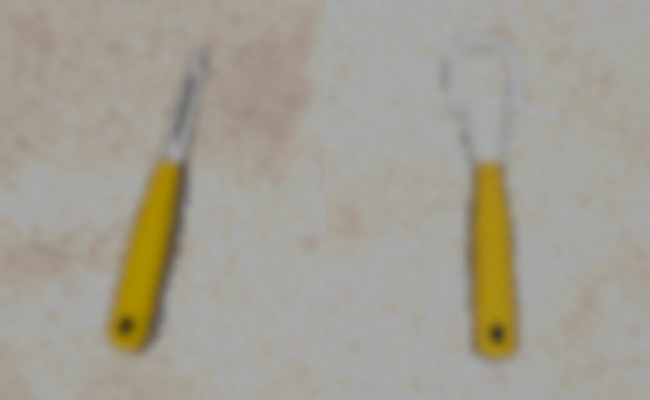

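The left tool, with the slim slotted blade, is the peeler. Its tip is at (170.6,214.6) and its end at (155.4,275). The broad-headed opener is on the right.

Run:
```python
from h import *
o=get_obs();R=Ro.from_rotvec(o['orientation']);M=R.as_matrix();print(M.round(3),o['qpos'])
t=world('top',(170.6,214.4),4);e=world('top',(155.2,275.2),8);c=(t+e)/2
yaw=np.degrees(np.arctan2(*(t-e)[1::-1]));print(t,e,c,yaw,np.linalg.norm(t-e))
xy=np.degrees(np.arctan2(M[1,0],M[0,0]));print('toolx yaw',xy)
# tool z down: turn of +a about tool z changes yaw by -a
for p in [(420,-250,230),(480,60,230),(c[0],c[1],150)]: print(p,totool(p,o).round(1))
im=cv2.imread('pics/top0.png')
cv2.imwrite('pics/dr.png',cv2.resize(im[165:300,210:345],None,fx=4.4,fy=4.4,interpolation=cv2.INTER_CUBIC))
```

```text
[[ 0.948  0.319 -0.   ]
 [ 0.319 -0.948  0.001]
 [-0.    -0.001 -1.   ]] [-1.24601269e+00  3.14139321e-01 -4.79437705e-02  1.21020874e+00
 -7.59025777e-06  1.57079107e+00]
[560.82598504 371.01939562   4.        ] [395.499545   409.14125801   8.        ] [478.16276502 390.08032681   6.        ] -12.984615913285246 169.71183862465824
toolx yaw 18.609033371971332
(420, -250, 230) [ 31.8 -22.9   0.1]
(480, 60, 230) [ 47.4 -50.3   0.1]
(np.float64(478.16276502339144), np.float64(390.080326810437), 150) [ 57.8 -81.6   8.2]
```

View pics/dr.png

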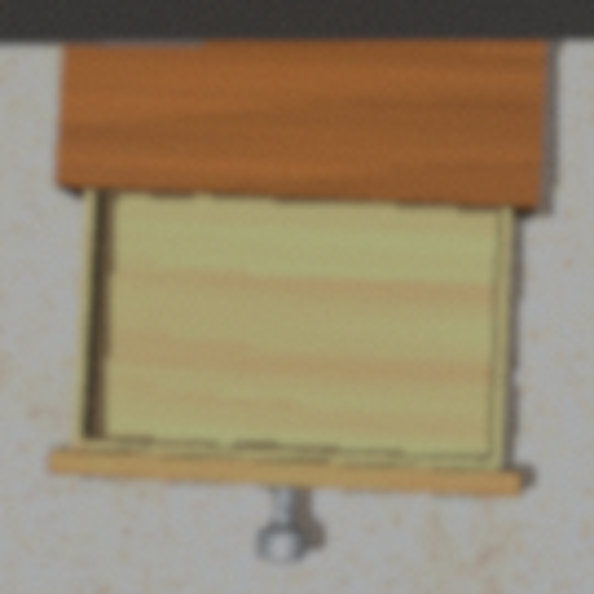

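Emit:
{"op": "send_rows", "data": {"hand": [1, 1, 1, 1, 1, 1, 1, 1, 1, 1, 1, 1, 1, 1, 1, 1, 1, 1, 1, 1], "delta_pos": [[31.8, -22.9, 0], [31.8, -22.9, 0], [31.8, -22.9, 0], [31.8, -22.9, 0], [31.8, -22.9, 0], [31.8, -22.9, 0], [31.8, -22.9, 0], [31.8, -22.9, 0], [47.4, -50.3, 0], [47.4, -50.3, 0], [47.4, -50.3, 0], [47.4, -50.3, 0], [47.4, -50.3, 0], [47.4, -50.3, 0], [57.8, -81.6, 0], [57.8, -81.6, 0], [57.8, -81.6, 0], [57.8, -81.6, 0], [57.8, -81.6, 0], [57.8, -81.6, 0]], "angular": [[0, 0, -65], [0, 0, -65], [0, 0, -65], [0, 0, -65], [0, 0, -65], [0, 0, -65], [0, 0, -65], [0, 0, -65], [0, 0, -110], [0, 0, -110], [0, 0, -110], [0, 0, -110], [0, 0, -110], [0, 0, -110], [0, 0, -148], [0, 0, -148], [0, 0, -148], [0, 0, -148], [0, 0, -148], [0, 0, -148]]}}

```text
time_s: 2.1
position: [478.0, 346.3, 231.0]
orientation: [-0.364, -3.12, 0.001]
ft_force: [1.6, -0.7, -0.8]
grip_width: 1.001
grasp_force: 0.0
```

Run:
```python
from h import *
o=get_obs();M=Ro.from_rotvec(o['orientation']).as_matrix();print(o['time_s'],o['position'],M.round(3),o['qpos'],o['ft_force'])
print('yaw',np.degrees(np.arctan2(M[1,0],M[0,0])),totool((478,390,50),o))
for n,uv,z in [('fFL',(233.4,264.3),22),('fFR',(321.4,269.1),22),('bL',(223.2,207.5),90),('bR',(333.4,212.3),90),('frontL',(220.9,271.4),78),('frontR',(328.6,276.8),78)]: print(n,world('top',uv,z).round(1))
```

```text
2.1 [478.02844896 346.30641391 230.95704362] [[-0.973  0.23  -0.   ]
 [ 0.23   0.973 -0.   ]
 [ 0.    -0.    -1.   ]] [ 6.27041381e-01  2.95672659e-01 -7.20607449e-02  1.20355421e+00
 -1.70484506e-04  8.59030626e-01] [ 1.61891615 -0.68276017 -0.79447231]
yaw 166.7079951571571 [ 1.00387433  4.26039999 18.09384004]
fFL [426.6 194.   22. ]
fFR [414.7 -38.4  22. ]
bL [571.1 211.8  90. ]
bR [558.5 -67.1  90. ]
frontL [409.3 217.7  78. ]
frontR [396.8 -54.8  78. ]
```

Emit:
{"op": "send_rows", "data": {"hand": [1, 1], "delta_pos": [[0, 0, 0], [0, 0, 0]], "angular": [[0, 0, 0], [0, 0, 0]]}}

```text
time_s: 2.3
position: [477.9, 345.0, 230.4]
orientation: [-0.363, -3.12, 0.002]
ft_force: [-0.3, -0.8, -0.4]
grip_width: 1.0
grasp_force: 0.0
```

Run:
```python
from h import *
o=get_obs();M=Ro.from_rotvec(o['orientation']).as_matrix()
print(o['position'],np.degrees(np.arctan2(M[1,0],M[0,0])),totool((478,390,50),o),totool((478,390,2),o))
```

```text
[477.9292465  345.0436333  230.37567089] 166.7427431109075 [ 1.00842407  4.40543968 18.03163353] [ 1.00426085  4.41288869 22.83162594]
```

Move over the peeler to z = 60 mm and check from the side before descending.

Emit:
{"op": "send_rows", "data": {"hand": [1, 1, 1, 1, 1, 1, 1], "delta_pos": [[1.0, 4.4, 5], [1.0, 4.4, 9], [1.0, 4.4, 13], [1.0, 4.4, 17], [1.0, 4.4, 17], [1.0, 4.4, 17], [1.0, 4.4, 17]], "angular": [[0, 0, 0], [0, 0, 0], [0, 0, 0], [0, 0, 0], [0, 0, 0], [0, 0, 0], [0, 0, 0]]}}

```text
time_s: 3.0
position: [480.9, 389.9, 64.1]
orientation: [0.368, 3.117, 0.004]
ft_force: [0.2, 0.2, -0.5]
grip_width: 0.999
grasp_force: 0.0
```

Run:
```python
from h import *
im=imaging.capture('side')[:,:,::-1]
cv2.imwrite('pics/s1.png',cv2.resize(im[180:360,180:400],None,fx=3,fy=3))
o=get_obs();print(o['position'],totool((478,390,2),o))
```

```text
[481.09021744 390.25930132  64.37463058] [ 0.31217252 -0.11940554  6.23621703]
```

View pics/s1.png

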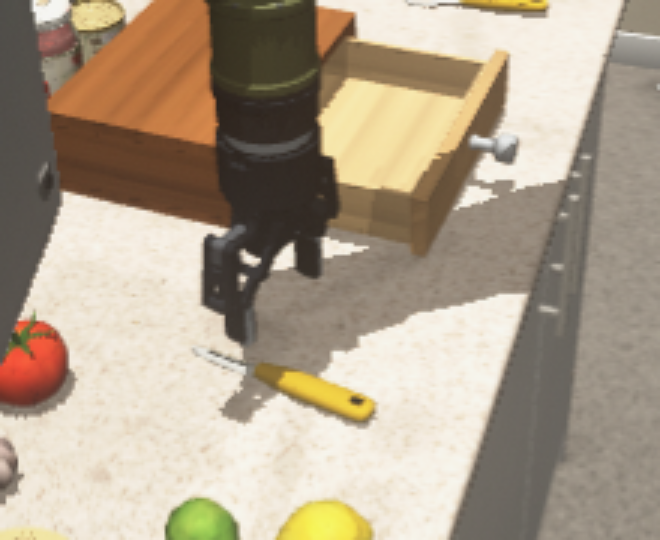

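The side picture shows the open fingers straddling the peeler, with its tip at crop (195,350) and its end at (372,410). Descend, then close.

Emit:
{"op": "send_rows", "data": {"hand": [1, 1, 1, 1, 1, 1, 0, 0, 0, 0, 0, 0, 0, 0], "delta_pos": [[0.3, 0, 2], [0.3, 0, 4], [0.3, 0, 5], [0.3, 0, 5.8], [0.3, 0, 6.1], [0.3, 0, 6.1], [0.3, 0, 6.1], [0.3, 0, 6.1], [0.3, 0, 6.1], [0.3, 0, 6.1], [0.3, 0, 6.1], [0.3, 0, 6.1], [0.3, 0, 6.1], [0.3, 0, 6.1]], "angular": [[0, 0, 0], [0, 0, 0], [0, 0, 0], [0, 0, 0], [0, 0, 0], [0, 0, 0], [0, 0, 0], [0, 0, 0], [0, 0, 0], [0, 0, 0], [0, 0, 0], [0, 0, 0], [0, 0, 0], [0, 0, 0]], "squeeze": 40}}

```text
time_s: 4.45
position: [476.6, 390.5, 0.9]
orientation: [0.366, 3.119, 0.001]
ft_force: [0.3, 0.3, 5.3]
grip_width: 0.286
grasp_force: 41.2
```

Emit:
{"op": "send_rows", "data": {"hand": [0, 0, 0, 0, 0, 0, 0, 0], "delta_pos": [[0, 0, -2], [0, 0, -5], [0, 0, -9], [0, 0, -13], [0, 0, -17], [0, 0, -19], [0, 0, -19], [0, 0, -19]], "angular": [[0, 0, 0], [0, 0, 0], [0, 0, 0], [0, 0, 0], [0, 0, 0], [0, 0, 0], [0, 0, 0], [0, 0, 0]]}}

```text
time_s: 5.25
position: [475.9, 389.8, 189.4]
orientation: [-0.366, -3.12, 0.001]
ft_force: [-0.1, -0.5, -1.8]
grip_width: 0.285
grasp_force: 40.5
```

Run:
```python
from h import *
o=get_obs();M=Ro.from_rotvec(o['orientation']).as_matrix();yaw=np.degrees(np.arctan2(M[1,0],M[0,0]))
print(o['position'],yaw,'turn z',yaw-87.4,totool((491,75,190),o),o['grip_width'],o['grasp_force'],o['ft_force'])
```

```text
[475.85100783 389.7808703  189.42110341] 166.60559768828784 turn z 79.20559768828784 [ -8.76565009 -30.27094663  -0.03744981] 0.28466237349651285 40.45803129673004 [-0.10790481 -0.45796091 -1.82100256]
```

Emit:
{"op": "send_rows", "data": {"hand": [0, 0, 0, 0, 0, 0, 0, 0, 0, 0, 0, 0, 0, 0, 0, 0], "delta_pos": [[-0.7, -2.5, 0], [-1.4, -5, 0], [-2.1, -7.5, 0], [-2.9, -10, 0], [-3.6, -12.5, 0], [-4.3, -15, 0], [-5.1, -17.5, 0], [-5.8, -20, 0], [-6.5, -22.5, 0], [-7.2, -25, 0], [-8, -27.5, 0], [-8.8, -30.3, 0], [-8.8, -30.3, 0], [-8.8, -30.3, 0], [-8.8, -30.3, 0], [-8.8, -30.3, 0]], "angular": [[0, 0, 7], [0, 0, 14], [0, 0, 21], [0, 0, 28], [0, 0, 35], [0, 0, 42], [0, 0, 49], [0, 0, 56], [0, 0, 63], [0, 0, 70], [0, 0, 76], [0, 0, 79], [0, 0, 79], [0, 0, 79], [0, 0, 79], [0, 0, 79]]}}

```text
time_s: 6.85
position: [491.3, 75.8, 189.7]
orientation: [-2.265, -2.176, 0.001]
ft_force: [-0.1, -0.4, -0.6]
grip_width: 0.289
grasp_force: 40.4
```

Run:
```python
from h import *
im=imaging.capture('side')[:,:,::-1]
cv2.imwrite('pics/s2.png',cv2.resize(im[120:300,170:390],None,fx=3,fy=3))
o=get_obs();M=Ro.from_rotvec(o['orientation']).as_matrix()
print(o['position'],np.degrees(np.arctan2(M[1,0],M[0,0])),totool((491,75,27),o),o['grip_width'])
```

```text
[491.36616791  75.78648652 189.90240406] 87.70027285756795 [-0.08020843 -0.02242636 16.29025852] 0.28164352960607486
```

View pics/s2.png

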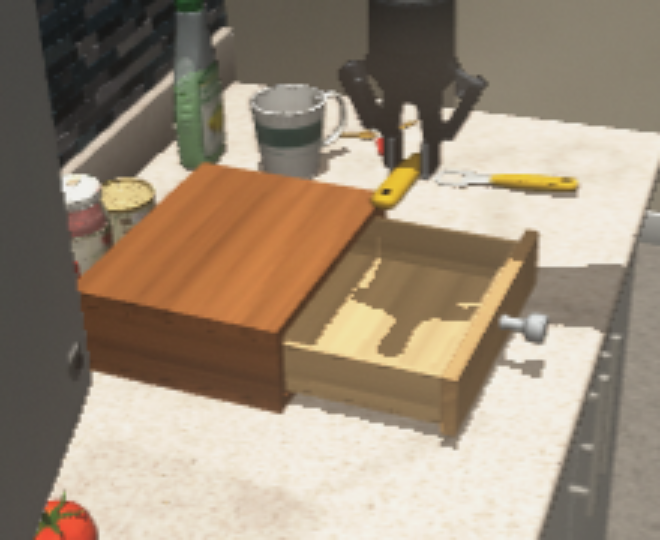

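The peeler hangs level across the drawer, with its handle end at crop (395,190). I'll check the centring with the side camera's box corners.

Run:
```python
from h import *
for n,uv,z in [('box front L top',(278,331),90),('box front R top',(384,204),90),('front panel L outer top',(459,380),78),('front panel L inner top',(443,376),78),('front R outer top',(538,233),78),('front R inner top',(526,230),78)]:
    print(n,world('side',np.array(uv)/3+[170,120]-[.33,.33],z).round(1))
```

```text
box front L top [572.2 212.4  90. ]
box front R top [554.3 -40.2  90. ]
front panel L outer top [404.1 220.2  78. ]
front panel L inner top [418.7 218.6  78. ]
front R outer top [393.7 -47.9  78. ]
front R inner top [406.6 -50.3  78. ]
```

Emit:
{"op": "send_rows", "data": {"hand": [0, 0, 0, 0, 0, 0, 0, 0, 0, 0], "delta_pos": [[0, 0, 3], [0, 0, 6], [0, 0, 9], [0, 0, 11], [0, 0, 13], [0, 0, 14.5], [0, 0, 15.5], [0, 0, 16.2], [0, 0, 16.2], [0, 0, 16.2]], "angular": [[0, 0, 0], [0, 0, 0], [0, 0, 0], [0, 0, 0], [0, 0, 0], [0, 0, 0], [0, 0, 0], [0, 0, 0], [0, 0, 0], [0, 0, 0]]}}

```text
time_s: 7.9
position: [492.1, 75.2, 28.8]
orientation: [2.267, 2.175, 0.001]
ft_force: [0.3, -1.0, 0.0]
grip_width: 0.28
grasp_force: 40.4
```

No contact yet. Lower a few mm, open partway, then rise.

Emit:
{"op": "send_rows", "data": {"hand": [0, 0, 0, 0.5, 0.5, 0.5, 0.5, 0.5], "delta_pos": [[0, 0, 0.2], [0, 0, 0.4], [0, 0, 0.4], [0, 0, 0.4], [0, 0, 0.4], [0, 0, 0.4], [0, 0, 0.4], [0, 0, 0.4]], "angular": [[0, 0, 0], [0, 0, 0], [0, 0, 0], [0, 0, 0], [0, 0, 0], [0, 0, 0], [0, 0, 0], [0, 0, 0]]}}

```text
time_s: 8.7
position: [491.7, 75.0, 24.4]
orientation: [2.267, 2.175, 0.0]
ft_force: [0.1, 0.3, -0.6]
grip_width: 0.498
grasp_force: 0.0
```

Emit:
{"op": "send_rows", "data": {"hand": [0.5, 0.5, 0.5, 0.5, 0.5, 0.5, 0.5, 0.5, 0.5, 0.5, 0.5], "delta_pos": [[0, 0, -1], [0, 0, -2], [0, 0, -4], [0, 0, -7], [0, 0, -10], [0, 0, -14], [0, 0, -18], [0, 0, -20], [0, 0, -20], [0, 0, -20], [0, 0, -20]], "angular": [[0, 0, 0], [0, 0, 0], [0, 0, 0], [0, 0, 0], [0, 0, 0], [0, 0, 0], [0, 0, 0], [0, 0, 0], [0, 0, 0], [0, 0, 0], [0, 0, 0]]}}

```text
time_s: 9.8
position: [490.8, 74.9, 223.4]
orientation: [-2.267, -2.174, 0.002]
ft_force: [0.2, 0.3, -1.1]
grip_width: 0.501
grasp_force: 0.0
```

Run:
```python
from h import *
im=imaging.capture('side')[:,:,::-1]
cv2.imwrite('pics/s3.png',cv2.resize(im[120:300,170:390],None,fx=3,fy=3))
```

```text
(no output)
```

View pics/s3.png

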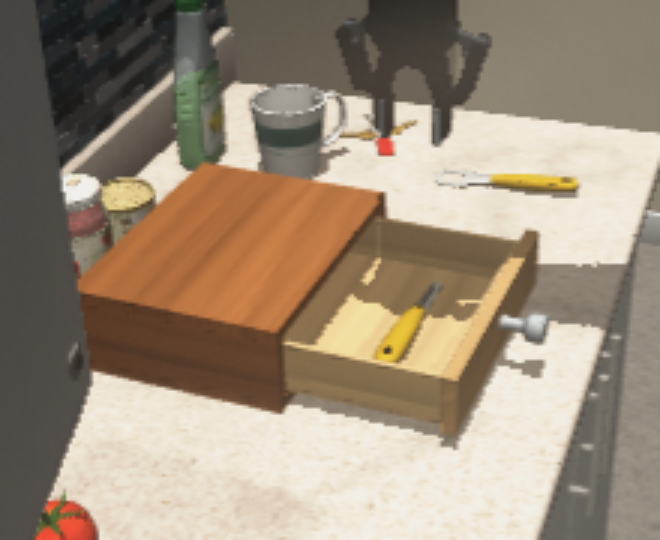

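The peeler lies flat on the drawer floor, from about (390,350) to (437,288) in the crop. The drawer and opener haven't moved, and the gripper is clear.

```bash
python3 -c "
from station import env
print(env.close_job())"
```

```text
the job is handed in; nothing more can be done
None
```

The peeler is lying flat on the drawer's floor, the drawer is still open, and the bottle opener is where it was; I handed the job in just after 9.8 s, but the system returned no verdict.

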